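# Draw the knife-safe key from its block, work it into the lock and hold it turned

## Robot

A 6-joint arm with a two-finger parallel gripper is mounted at the origin on the work surface. World frame = base frame: x ahead of the robot, y to its left, z up, the work surface at z = 0. Lengths are in mm, angles in rad, forces in N, time in s.
With the tool pointing down it reaches from about 350 to 775 mm from the base axis. Payload 7.3 kg.
Tool frame: the origin (TCP) lies at the very end of the fingers, on their centre line; the grasp point (between the pads) lies 19 mm behind it; z points along the fingers, y is the line along which they close (so a half turn about z gives the same grasp; the last joint's range is limited). The gripper opens to 92 mm and grips with 3 to 60 N. Pads are 19 mm wide; open, the fingers measure 130 mm over their backs; the gripper's body (75 mm by 190 mm) begins 47 mm behind the grasp point.
Start: joints at [-1.349, 0.342, 1.524, -0, 1.275, -0.146], TCP at [188.794, -489.9, 226.741] pointing down, gripper open.
Joint ranges: [-2.53, 2.53], [-0.77, 2.02], [0.04, 2.7], [-1, 4.14], [0.28, 2.66], [-3.11, 3.11]. Speed limits (rad/s): [2.57, 2.57, 3.14, 3.14, 3.14, 3.14].

## Interface

Orientations are given as [roll, pitch, yaw] about the fixed x, y, z axes, in that order (R = Rz(yaw) Ry(pitch) Rx(roll)).
In Python, from plant import get_obs, vision, workorder gives the robot as it stands.
- The arm moves only by the shell command python3 -m pendant 'ROWS' [OPENING]. ROWS is a JSON object of lists of equal length, an entry for each row: "dp": the shift along the tool's x, y, z in m, a list of three; "rotation": the turn, a rotation vector about the tool's x, y, z in rad, a list of three. A call has 1 to 8 rows; each row is the pose to reach, as a shift and turn from the pose commanded when the call began, along the tool's axes at that moment; what a row does not reach only later rows make up. A row lasts 1/8 s, in which the tool goes at most 62.5 mm and 10.7 degrees, less where a joint would pass 70% of its speed; a pose out of reach is approached as far as the arm can. A call with a gripper value outside its range is refused whole. OPENING is the finger opening in m, from 0 to 0.0918, set as the call begins (- or left out, the last holds). The fingers move at their own pace and stop on an object; the grip force is fixed at half the most. Time passes only in rows, so rows that repeat a pose let the fingers close. It gives the time, the measured TCP pose, the force, the opening and the grip force at its end, in the units of the state.
- get_obs(): the state, without advancing time (a new reading comes with each control period).
- vision.capture(name): name is "scene" or "top"; returns a dict with "pixels" (480x640x3 uint8, red, green, blue), "vfov" (degrees; the focal length in pixels is half the picture's height over the tangent of half this angle, whatever the lens; pixels are square), "cx", "cy" (the principal point, pixels), "pose" (4x4, takes a point from camera to world coordinates). Camera axes: x right, y up, looking along -z (the intrinsics and any distortion apply to the point x, -y, -z); pixel columns grow to the right and rows downward; lengths in mm; the calibration is good to about 2 mm. A picture is of the moment at which its call begins. There is no depth.
- workorder.close_job(): hands the job in; it is judged then, once.
The state is a dict: "time": time; "joint_positions": joint angles; "dq": joint speeds; "tau": joint torques, N m; "tool_pos": TCP position; "tcp_rot": TCP orientation; "contact_force": force on the tool from outside, world axes, zero at the start; "moment": the same for the moment, N m; "grip_width": finger opening in mm; "finger_force": force on a finger pad.
Only numpy, scipy, OpenCV 4.12 (cv2) and the standard library are available. Lean on these libraries where they do the work, as an engineer would, in place of code of your own. Each camera call takes 0.05 s, during which the arm holds its last target. There are 200 camera calls.

## Task

Slide the broad-headed key straight up out of the slotted wooden block and push it fully home, upright, into the keyhole on top of the steel knife safe; its pins are sticky, so wiggle it past them rather than forcing it. Then turn it a quarter turn clockwise to the stop and finish while still holding it there: the lock is sprung and shoots its bolt again if the key is let go. Leave the slim key in its slot and do not disturb the mug, the jar or the can.

Things in the scene. Friction and masses are not known exactly. Their poses are not given: they have to be found in the camera images.
- key: broad-headed key, loose, 40 g, upright in one of the block's two slots, bow up. Origin at its lower tip, z up the shank, x through its thickness, y across its width. Steel bit 18 wide (y), 5 thick (x), z 0 to 12 mm, lower edge rounded; round shank 5 mm across, z 12 to 25; black bow 34 wide (y), 10 thick (x), z 25 to 61. The same either way round (half turn about z)
- key_grip (a point): where to grip the broad key: in its bow, 47 mm above the tip (14 mm below the top); close the fingers along x, across the 10 mm thickness. Axes as the key. Fingertips then end 3 mm above the bow's underside
- slim_key: the other key, to be left: same build, but bow only 22 wide and 30 tall, bit 12 wide. Origin at its lower tip, axes as the broad key; stands in the other slot, 76 mm away along the block's y
- keyblock: fixed wooden block 56 (x) by 150 (y) by 45 tall, origin under its centre, z up. Two slots in its top, 30 deep, 7.2 (x) by 20.4 (y), at y = -38 and +38 mm, x = 0. The keys stand centred in them, width along the block's y, bow resting on the block's top, tip 20 mm above the counter; a key is clear once its tip is above 45 mm
- lockbox: fixed steel knife safe 190 (x) by 200 (y) by 70 tall, origin under its centre, z up, -x roughly towards the robot. On its front strip a dark steel lock housing 64 (x) by 74 (y), top face 95 mm above the counter; behind it on the lid a staple, 96 mm high, into which the lock's bolt reaches
- keyhole (a point): centre of the keyhole in the lock's flat top face, 95 mm above the counter, axes as the lockbox (52 mm from its centre towards -x). A straight slot 20.2 long (y) and 8.6 wide (x) through a 5 mm plate. The key goes straight down with its width along y, either way round
- lock_floor (a point): floor of the lock, 19 mm under the keyhole: the key is home when its tip stands here. Two sprung sticky pins, 9 and 13 mm under the face, stand 4.5 mm into the 9 mm slot, one from each side (x), and resist a straight push; turning the key to and fro by 0.15 rad under light pressure frees them. It turns further only with its tip 17 mm down; turned, it cannot be pulled out
- cylinder (a joint): turn of the lock cylinder, rad: 0 at rest, growing clockwise seen from above, stop at 1.35. A spring always drives it back to 0 (0.10 N m at rest, 0.155 N m at the stop). The key has about 0.2 rad of play in it, so a quarter turn of the key (1.57) brings it to the stop. The bolt on the lid draws back as it turns
- mug: white ceramic mug, 80 mm across, 90 tall, a bystander beyond the work; origin under its centre
- jar: amber jar, 68 mm across, 110 tall, a bystander on the robot's left; origin under its centre
- can: steel can, 74 mm across, 100 tall, a bystander on the robot's right; origin under its centre
Not all that is in view belongs to the job. Leave any green look-alike of the key alone.

How it is judged:
By the outcome, as a careful person would: the job done as asked, in the order asked, and still so for the second after the job is handed in, while the arm keeps its last pose, push and grip.
It also fails if it takes over 48 s, if anything falls off the work surface, if the arm or the gripper's body presses on something with over 40 N, if the wrist force passes 120 N, or if a joint passes its speed limit or range.

## Working session

There is one attempt and no reset: what is moved stays moved. The work goes in short steps, Python scripts to look and compute and a shell command to move; the robot and the scene stay as the last step left them, time stands still between calls to the robot, and variables do not carry over. Pictures are saved under pics/ and viewed, at most 10 in all, crops included, and the job is handed in when it is done.

```bash
mkdir -p pics; ls
python3 - <<'E'
from plant import get_obs, vision
import cv2,pickle
print(get_obs())
for n in("scene","top"):
    c=vision.capture(n); print(n,{k:(v if k!="pixels" else 0) for k,v in c.items()})
    pickle.dump(c,open(f"pics/{n}.pkl","wb"))
    cv2.imwrite(f"pics/{n}0.png",c["pixels"][:,:,::-1])
E
```

```text
pics
{'time': 0.0, 'joint_positions': array([-1.34899904e+00,  3.42718807e-01,  1.52502518e+00,  6.28491575e-06,
        1.27543189e+00, -1.45999998e-01]), 'dq': array([-4.53766496e-04,  1.02783679e-03,  6.75299205e-04,  7.29590848e-05,
       -1.26796724e-03,  8.52174105e-04]), 'tau': array([-2.10969010e-04, -4.31245708e+01, -2.44217259e+01,  7.17471843e-02,
        5.61016321e-02, -1.38924315e-04]), 'tool_pos': array([ 188.69830918, -489.46446909,  226.04416526]), 'tcp_rot': array([-3.14002715e+00, -2.36276436e-04,  3.67795264e-01]), 'contact_force': array([ 0.8465052 , -0.25890878,  0.96524691]), 'moment': array([-0.01829346, -0.00690534,  0.0166988 ]), 'finger_force': 0.0, 'grip_width': 91.72543040401808}
scene {'pixels': 0, 'vfov': 57.07690559176757, 'cx': 324.7937180047803, 'cy': 243.21483250659108, 'pose': array([[ 7.32061177e-01, -5.11302338e-01,  4.50173691e-01,
         1.08571391e+03],
       [ 6.81236355e-01,  5.47640021e-01, -4.85805966e-01,
        -4.86753991e+02],
       [ 1.86059652e-03,  6.62314371e-01,  7.49223739e-01,
         8.37471785e+02],
       [ 0.00000000e+00,  0.00000000e+00,  0.00000000e+00,
         1.00000000e+00]])}
top {'pixels': 0, 'vfov': 52.13766437272267, 'cx': 322.6564866372237, 'cy': 240.4471679277337, 'pose': array([[-5.02101537e-03,  9.93284184e-01, -1.15591177e-01,
         4.62056093e+02],
       [-9.99906855e-01, -6.45400606e-03, -1.20261294e-02,
        -1.69148142e+01],
       [-1.26913903e-02,  1.15520027e-01,  9.93224069e-01,
         1.51411673e+03],
       [ 0.00000000e+00,  0.00000000e+00,  0.00000000e+00,
         1.00000000e+00]])}
```

View pics/scene0.png

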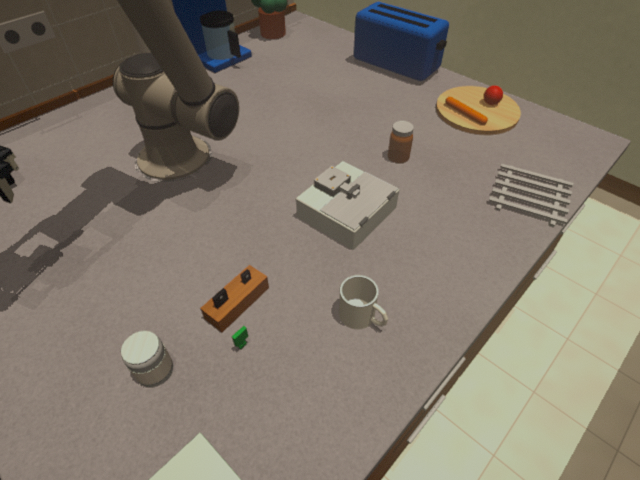

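View pics/top0.png

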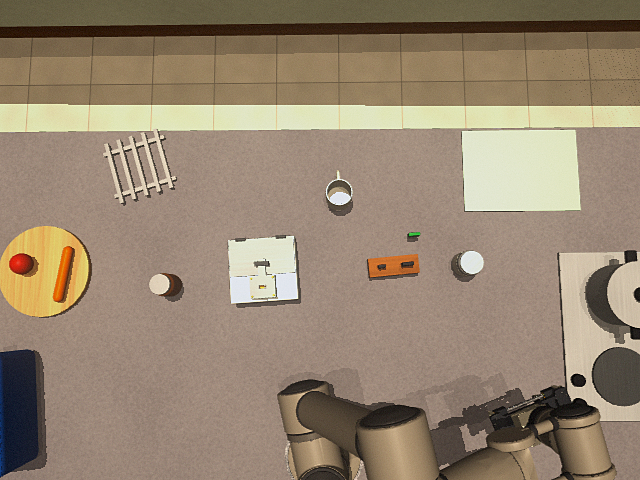

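The scene view shows the block at about (235,297), with the broad key near (221,298) and the slim one near (246,276). The lock housing is near (332,181). In the top view the keys are near (407,265) and (382,267), and the lock is near (263,287). I'll enlarge both views.

Run:
```python
import cv2,numpy as np
t=cv2.imread("pics/top0.png");s=cv2.imread("pics/scene0.png")
def crop(im,x,y,w,h,f):
    c=cv2.resize(im[y:y+h,x:x+w],None,fx=f,fy=f,interpolation=cv2.INTER_CUBIC)
    for i in range(0,w,10):
        cv2.line(c,(i*f,0),(i*f,8 if i%50 else 16),(0,0,255),1)
    for i in range(0,h,10): cv2.line(c,(0,i*f),(8,i*f),(0,0,255),1)
    return c
cv2.imwrite("pics/a.png",np.vstack([crop(t,362,248,66,36,12)[:, :792],]))
a=crop(t,362,245,66,40,6);b=crop(t,225,230,66,80,6)
a2=crop(s,195,260,80,70,5);b2=crop(s,290,155,110,90,5)
cv2.imwrite("pics/b.png",np.hstack([crop(s,198,262,75,70,5),crop(s,298,160,80,70,5)]))
cv2.imwrite("pics/c.png",np.hstack([crop(t,362,248,66,66,6),crop(t,230,244,66,66,6)]))
```

```text
(no output)
```

View pics/b.png

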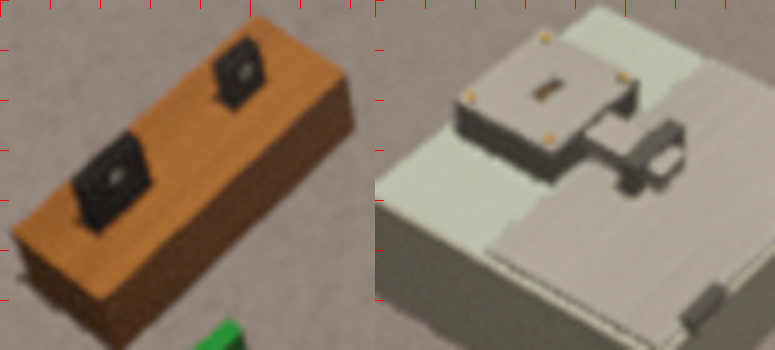

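View pics/c.png

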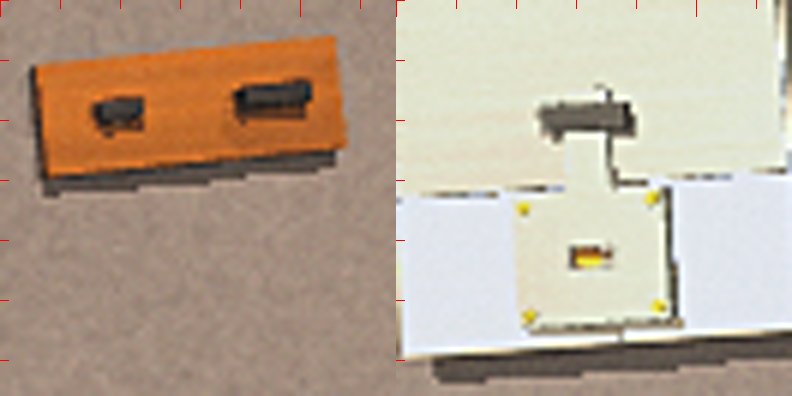

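Readings, top view: block top corners (368.3,259.2), (417.8,254.2), (419.5,272.5), (370,277.5); lock screws (251.2,278.8), (272.7,277), (273.8,295), (252.3,296.8); keyhole (262.3,286.8).
Readings, scene view: block corners (249,264.8), (267.4,277), (218.4,321.6), (200.4,308.4); keyhole (332.6,178).

```bash
cat > h.py <<'E'
import pickle,numpy as np
from scipy.optimize import least_squares
C={n:pickle.load(open(f"pics/{n}.pkl","rb")) for n in("scene","top")}
def ray(n,px,z,c=None):
    c=c or C[n]; f=240/np.tan(np.radians(c["vfov"]/2)); px=np.atleast_2d(px)
    d=np.c_[(px[:,0]-c["cx"])/f,-(px[:,1]-c["cy"])/f,-np.ones(len(px))]@c["pose"][:3,:3].T
    o=c["pose"][:3,3]; return (o+d*((z-o[2])/d[:,2])[:,None])[:,:2]
def rect(p,ctr,yaw,a,b):  # corners a(x) by b(y)
    pass
E
python3 - <<'E'
from h import *
B={"top":[(417.8,254.2),(419.5,272.5),(370,277.5),(368.3,259.2)],"scene":[(218.4,321.6),(200.4,308.4),(249,264.8),(267.4,277)]}
S={"top":[(272.7,277),(273.8,295),(252.3,296.8),(251.2,278.8)],"scene":[(332.8,187.8),(317.2,179.4),(332.2,167.6),(347.8,175.4)]}
K={"top":(262.3,286.8),"scene":(332.6,178)}
for nm,D,z in(("block",B,45),("screws",S,95)):
  for n in D:
    P=ray(n,D[n],z); a=P[0]-P[1];a2=P[3]-P[2];b=P[3]-P[0];b2=P[2]-P[1]
    v=b+b2; w=a+a2
    print(nm,n,P.round(1).tolist(),"c",P.mean(0).round(1),"x",np.hypot(*w)/2,"y",np.hypot(*v)/2,"yaw y",np.arctan2(-v[0],v[1]).round(4),"yaw x",np.arctan2(w[1],w[0]).round(4))
for n in K: print("hole",n,ray(n,K[n],95))
c=ray("top",(262.3,286.8),95)
E
```

```text
block top [[589.7, -284.2], [534.8, -287.7], [520.8, -139.9], [575.5, -135.7]] c [ 555.2 -211.9] x 54.94551867019325 y 148.81434062325553 yaw y 0.0949 yaw x 0.0707
block scene [[596.1, -281.8], [542.5, -287.7], [527.4, -140.1], [584.3, -134.9]] c [ 562.6 -211.1] x 55.56142926410656 y 147.85759804313295 yaw y 0.0909 yaw x 0.1003
screws top [[521.8, 145.2], [470.0, 141.7], [465.2, 203.7], [516.9, 207.5]] c [493.5 174.5] x 51.86386875329655 y 62.274434259992724 yaw y 0.0778 yaw x 0.0705
screws scene [[527.1, 145.2], [475.9, 141.9], [472.0, 203.6], [523.1, 207.7]] c [499.5 174.6] x 51.26642818103068 y 62.2058502896906 yaw y 0.0644 yaw x 0.0731
hole top [[493.70167871 175.10234994]]
hole scene [[501.16835103 173.02969567]]
```

```bash
cat >> h.py <<'E'
def conv(cur,tgt):  # (x,y,z mm, yaw) commanded, tool straight down
    d=np.array(tgt,float)-np.array(cur,float); c,s=np.cos(cur[3]),np.sin(cur[3])
    print("dp",(np.array([d[0]*c+d[1]*s,d[0]*s-d[1]*c,-d[2]])/1e3).round(4),"rz",round(-d[3],4))
E
python3 - <<'E'
from h import *
conv((188.794,-489.9,226.741,.368),(562.4,-249.3,150,1.664))
print(ray("top",[(414,235),(470,263)],40),ray("scene",[(240,338)],20))
E
```

```text
dp [ 0.4351 -0.0901  0.0767] rz -1.296
[[ 648.39221354 -275.2132908 ]
 [ 562.67865787 -440.46214998]] [[ 644.8062905  -269.24478267]]
```

```bash
python3 -m pendant '{"dp":[[0.4351,-0.0901,0.0767],[0.4351,-0.0901,0.0767],[0.4351,-0.0901,0.0767],[0.4351,-0.0901,0.0767],[0.4351,-0.0901,0.0767],[0.4351,-0.0901,0.0767],[0.4351,-0.0901,0.0767],[0.4351,-0.0901,0.0767]],"rotation":[[0,0,-1.296],[0,0,-1.296],[0,0,-1.296],[0,0,-1.296],[0,0,-1.296],[0,0,-1.296],[0,0,-1.296],[0,0,-1.296]]}' 0.05
python3 -m pendant '{"dp":[[0,0,0],[0,0,0]],"rotation":[[0,0,0],[0,0,0]]}'
python3 - <<'E'
from plant import get_obs, vision
import cv2,pickle,numpy as np
o=get_obs();print(o["tool_pos"],o["tcp_rot"],o["joint_positions"],o["grip_width"])
def crop(im,x,y,w,h,f): return cv2.resize(im[y:y+h,x:x+w],None,fx=f,fy=f,interpolation=cv2.INTER_CUBIC)
r=[]
for n,(x,y) in (("scene",(190,215)),("top",(360,215))):
    c=vision.capture(n); pickle.dump(c,open(f"pics/{n}1.pkl","wb")); r.append(crop(c["pixels"][:,:,::-1],x,y,80,110,5))
cv2.imwrite("pics/d.png",np.hstack(r))
E
```

```text
time: 1.1
tool_pos: [564.3, -246.4, 148.4]
tcp_rot: [-3.14, -0.002, 1.669]
contact_force: [-0.8, -0.3, -0.2]
grip_width: 49.6
finger_force: 0.0
time: 1.35
tool_pos: [561.3, -250.6, 150.3]
tcp_rot: [-3.141, 0.0, 1.661]
contact_force: [0.3, 0.4, -0.1]
grip_width: 50.1
finger_force: 0.0
[ 561.29358259 -250.5535352   150.28739244] [-3.14119095e+00  3.55115835e-04  1.66146191e+00] [-5.44186250e-01  5.69566238e-01  1.37181736e+00 -5.62307671e-04
  1.20032194e+00 -6.34648142e-01] 50.13068269457999
```

View pics/d.png

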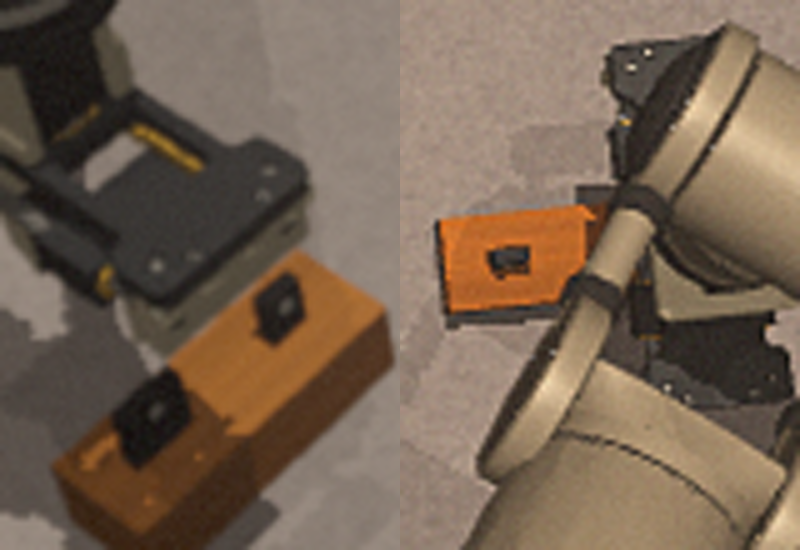

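The gripper is over the broad key and hides its own fingertips. The two cameras differ by about 7 mm in x but agree within 1 mm on the block-to-lock vector. So I'll centre on the key by touch and move from there by that relative vector.

```bash
python3 -m pendant '{"dp":[[0,0,0.05],[0,0,0.085],[0,0,0.101],[0,0,0.101],[0,0,0.101]],"rotation":[[0,0,0],[0,0,0],[0,0,0],[0,0,0],[0,0,0]]}' 0.03
python3 -m pendant '{"dp":[[0,0,0],[0,0,0],[0,0,0],[0,0,0]],"rotation":[[0,0,0],[0,0,0],[0,0,0],[0,0,0]]}' 0.016
python3 - <<'E'
from plant import get_obs,vision
import cv2
o=get_obs();print(o["tool_pos"],o["tcp_rot"],o["contact_force"],o["moment"],o["grip_width"])
c=vision.capture("scene")["pixels"][230:340,180:290,::-1]
cv2.imwrite("pics/e.png",cv2.resize(c,None,fx=5,fy=5,interpolation=cv2.INTER_CUBIC))
E
```

```text
time: 2.08
tool_pos: [563.2, -250.2, 50.7]
tcp_rot: [3.139, 0.002, 1.663]
contact_force: [-0.8, -0.1, -1.0]
grip_width: 29.9
finger_force: 0.0
time: 2.58
tool_pos: [562.5, -249.4, 49.1]
tcp_rot: [3.141, 0.0, 1.664]
contact_force: [-0.0, 1.0, -0.4]
grip_width: 15.7
finger_force: 0.0
[ 562.48089658 -249.38872295   49.13982209] [3.14139541e+00 2.23410574e-04 1.66386325e+00] [-0.02321263  1.04461097 -0.44602774] [-0.03949684 -0.09480207 -0.01878033] 15.726322013122553
```

View pics/e.png

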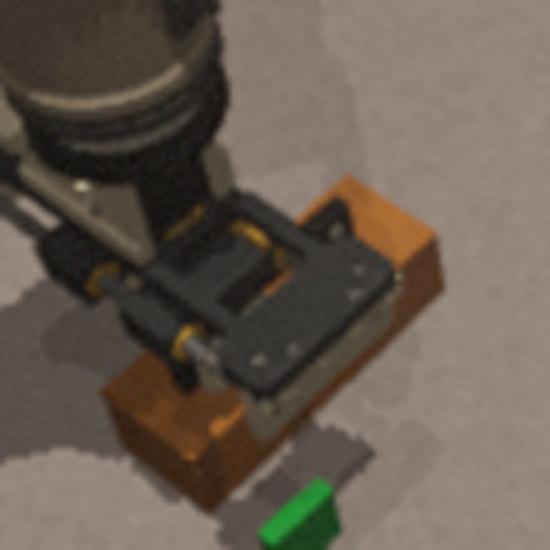

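The gripper straddles the broad key and shows no contact at 16 mm opening. I'll close further.

```bash
python3 -m pendant '{"dp":[[0,0,0],[0,0,0]],"rotation":[[0,0,0],[0,0,0]]}' 0.012
python3 -m pendant '{"dp":[[0,0,0],[0,0,0],[0,0,0],[0,0,0]],"rotation":[[0,0,0],[0,0,0],[0,0,0],[0,0,0]]}' 0.0
```

```text
time: 2.88
tool_pos: [562.4, -249.4, 49.0]
tcp_rot: [-3.142, 0.0, 1.664]
contact_force: [0.5, 0.3, 0.5]
grip_width: 12.1
finger_force: 0.0
time: 3.38
tool_pos: [562.4, -249.4, 49.0]
tcp_rot: [-3.141, 0.0, 1.664]
contact_force: [0.6, -0.2, -0.4]
grip_width: 9.9
finger_force: 30.0
```

```bash
python3 -m pendant '{"dp":[[0,0,-0.01],[0,0,-0.03],[0,0,-0.06],[0,0,-0.1],[0,0,-0.1],[0,0,-0.1]],"rotation":[[0,0,0],[0,0,0],[0,0,0],[0,0,0],[0,0,0],[0,0,0]]}'
python3 - <<'E'
from h import *
conv((562.4,-249.3,149,1.664),(496.8,174.4,149,1.643))
E
```

```text
time: 4.12
tool_pos: [562.0, -249.2, 148.9]
tcp_rot: [-3.141, -0.0, 1.664]
contact_force: [1.4, -0.2, -0.8]
grip_width: 10.0
finger_force: 30.0
dp [ 0.428  -0.0259 -0.    ] rz 0.021
```

```bash
python3 -m pendant '{"dp":[[0.06,-0.004,0],[0.12,-0.008,0],[0.18,-0.012,0],[0.24,-0.016,0],[0.3,-0.019,0],[0.36,-0.022,0],[0.41,-0.025,0],[0.428,-0.0259,0]],"rotation":[[0,0,0],[0,0,0.005],[0,0,0.01],[0,0,0.02],[0,0,0.021],[0,0,0.021],[0,0,0.021],[0,0,0.021]]}'
python3 -m pendant '{"dp":[[0,0,0],[0,0,0],[0,0,0]],"rotation":[[0,0,0],[0,0,0],[0,0,0]]}'
python3 - <<'E'
from plant import get_obs,vision
import cv2,numpy as np
o=get_obs();print(o["tool_pos"],o["tcp_rot"],o["contact_force"],o["moment"],o["grip_width"])
r=[]
for n,x,y in(("scene",295,120),("top",225,240)):
    c=vision.capture(n)["pixels"][y:y+90,x:x+80,::-1]
    r.append(cv2.resize(c,None,fx=5,fy=5,interpolation=cv2.INTER_CUBIC))
cv2.imwrite("pics/f.png",np.hstack(r))
E
```

```text
time: 5.12
tool_pos: [495.3, 176.6, 147.8]
tcp_rot: [-3.139, 0.0, 1.646]
contact_force: [-0.4, -1.1, -0.6]
grip_width: 9.8
finger_force: 30.0
time: 5.5
tool_pos: [497.2, 172.9, 148.9]
tcp_rot: [-3.141, 0.0, 1.641]
contact_force: [0.3, 0.5, -0.5]
grip_width: 9.6
finger_force: 30.0
[497.20655756 172.90323522 148.85379484] [-3.14130204e+00  3.97817170e-04  1.64075522e+00] [ 0.3197174   0.53714567 -0.47737613] [-0.02432982 -0.09654023 -0.01035308] 9.563181607445046
```

View pics/f.png

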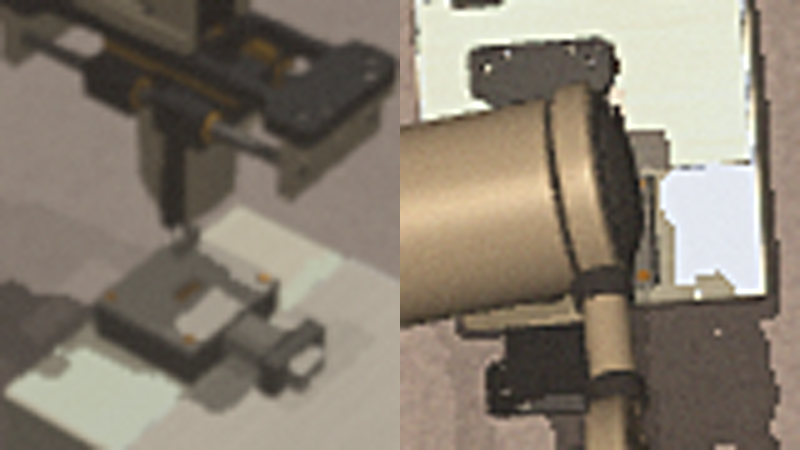

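The key's steel tip shows at about scene (333,167), above the keyhole at (332.6,178). I'll lower it to just above the face and compare at that near-equal height.

```bash
python3 -m pendant '{"dp":[[0,0,0.01],[0,0,0.022],[0,0,0.022],[0,0,0.022],[0,0,0.022]],"rotation":[[0,0,0],[0,0,0],[0,0,0],[0,0,0],[0,0,0]]}'
python3 - <<'E'
from plant import get_obs,vision
import cv2,numpy as np,pickle
o=get_obs();print(o["tool_pos"],o["tcp_rot"],o["contact_force"],o["moment"],o["grip_width"])
p=vision.capture("scene");pickle.dump(p,open("pics/scene2.pkl","wb"))
q=pickle.load(open("pics/scene.pkl","rb"))["pixels"]
f=lambda c:cv2.resize(c[155:200,312:352,::-1],None,fx=10,fy=10,interpolation=cv2.INTER_CUBIC)
cv2.imwrite("pics/g.png",np.hstack([f(p["pixels"]),f(q)]))
E
```

```text
time: 6.22
tool_pos: [497.1, 174.5, 127.3]
tcp_rot: [3.141, 0.0, 1.643]
contact_force: [-0.3, 0.4, -0.5]
grip_width: 9.4
finger_force: 30.0
[497.08375612 174.46472975 127.25087046] [3.14095515e+00 2.67120969e-05 1.64292489e+00] [-0.32723533  0.38138245 -0.53356738] [-0.02336701 -0.076335   -0.04116199] 9.437432171889819
```

View pics/g.png

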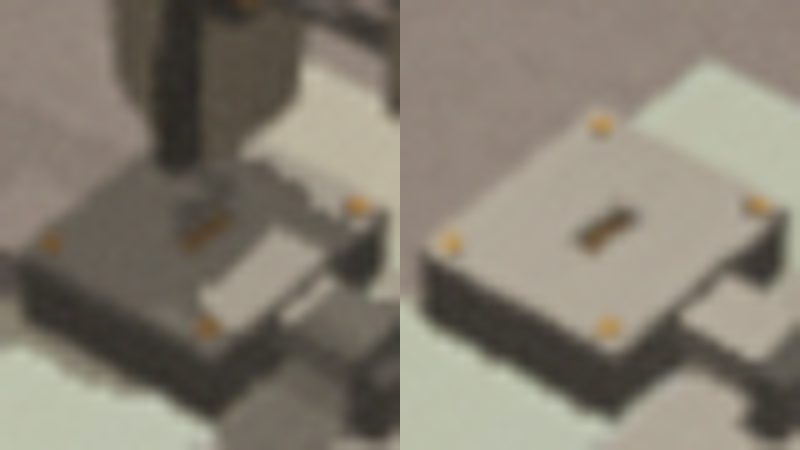

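The tip sits just above the slot at crop (205,230), in line with it as far as I can tell. I'll lower it gently and watch the force.

```bash
python3 -m pendant '{"dp":[[0,0,0.002],[0,0,0.004],[0,0,0.005],[0,0,0.005]],"rotation":[[0,0,0],[0,0,0],[0,0,0],[0,0,0]]}'
python3 -c "
from plant import get_obs
print(get_obs())"
```

```text
time: 6.78
tool_pos: [496.8, 174.3, 121.9]
tcp_rot: [-3.141, 0.0, 1.643]
contact_force: [0.1, 0.6, -0.5]
grip_width: 10.0
finger_force: 30.0
{'time': 6.775, 'joint_positions': array([ 1.91923268e-01,  4.53312055e-01,  1.66743015e+00, -1.11278366e-04,
        1.02113848e+00,  1.20000109e-01]), 'dq': array([ 0.00070438, -0.00179615, -0.00105069,  0.00081759,  0.0021817 ,
       -0.00056767]), 'tau': array([ 7.47840986e-04, -4.55104208e+01, -2.10465252e+01,  7.20542134e-02,
        1.47201377e-02, -2.00754890e-06]), 'tool_pos': array([496.79073034, 174.33213838, 121.85533113]), 'tcp_rot': array([-3.14131805e+00,  1.28669682e-04,  1.64277765e+00]), 'contact_force': array([ 0.06069212,  0.61490747, -0.50211562]), 'moment': array([-0.02215212, -0.05328213,  0.01754761]), 'finger_force': 29.999881982803345, 'grip_width': 10.018386664912788}
```

```bash
python3 -m pendant '{"dp":[[0,0,0.002],[0,0,0.004],[0,0,0.005],[0,0,0.005]],"rotation":[[0,0,0],[0,0,0],[0,0,0],[0,0,0]]}'
```

```text
time: 7.28
tool_pos: [496.8, 174.3, 116.9]
tcp_rot: [-3.141, 0.0, 1.643]
contact_force: [0.5, 0.1, -0.8]
grip_width: 9.7
finger_force: 30.0
```

```bash
python3 -m pendant '{"dp":[[0,0,0.001],[0,0,0.002],[0,0,0.002],[0,0,0.003],[0,0,0.003],[0,0,0.004],[0,0,0.004],[0,0,0.004]],"rotation":[[0,0,0.15],[0,0,0],[0,0,-0.15],[0,0,0],[0,0,0.15],[0,0,0],[0,0,-0.15],[0,0,0]]}'
```

```text
time: 8.28
tool_pos: [496.3, 174.3, 113.0]
tcp_rot: [-3.141, 0.0, 1.643]
contact_force: [-1.4, 0.3, -0.3]
grip_width: 9.8
finger_force: 30.0
```

```bash
python3 -m pendant '{"dp":[[0,0,0.001],[0,0,0.001],[0,0,0.002],[0,0,0.002],[0,0,0.003],[0,0,0.003],[0,0,0.004],[0,0,0.004]],"rotation":[[0,0,0.15],[0,0,0],[0,0,-0.15],[0,0,0],[0,0,0.15],[0,0,0],[0,0,-0.15],[0,0,0]]}'
```

```text
time: 9.28
tool_pos: [497.7, 174.5, 109.8]
tcp_rot: [3.139, -0.0, 1.643]
contact_force: [1.7, 0.9, 2.2]
grip_width: 10.0
finger_force: 30.0
```

```bash
python3 -m pendant '{"dp":[[0,0,0],[0,0,0],[0,0,0.001],[0,0,0.001],[0,0,0.001],[0,0,0.001],[0,0,0.001],[0,0,0.001]],"rotation":[[0,0,0.15],[0,0,0],[0,0,-0.15],[0,0,0],[0,0,0.15],[0,0,0],[0,0,-0.15],[0,0,0]]}'
```

```text
time: 10.28
tool_pos: [497.4, 174.3, 108.2]
tcp_rot: [3.14, 0.0, 1.643]
contact_force: [1.9, -1.2, -1.2]
grip_width: 9.9
finger_force: 30.0
```

```bash
python3 -m pendant '{"dp":[[0,0,0.001],[0,0,0.001],[0,0,0.002],[0,0,0.002],[0,0,0.003],[0,0,0.003],[0,0,0.0035],[0,0,0.0035]],"rotation":[[0,0,0.12],[0,0,0],[0,0,-0.12],[0,0,0],[0,0,0.1],[0,0,0],[0,0,0],[0,0,0]]}'
python3 -c "
from plant import get_obs
print(get_obs()['contact_force'],get_obs()['moment'])"
```

```text
time: 11.28
tool_pos: [497.4, 174.4, 104.8]
tcp_rot: [3.14, -0.0, 1.641]
contact_force: [1.2, 0.0, 1.7]
grip_width: 9.9
finger_force: 30.0
[1.21558285 0.0254639  1.67624591] [-0.00596381 -0.49721893 -0.03015338]
```

```bash
python3 -m pendant '{"dp":[[0,0,0.0008],[0,0,0.0015],[0,0,0.0015]],"rotation":[[0,0,0.1],[0,0,-0.1],[0,0,0]]}'
python3 -c "
from plant import get_obs
o=get_obs();print(o['tool_pos'],o['contact_force'],o['moment'])"
```

```text
time: 11.65
tool_pos: [497.6, 174.2, 104.6]
tcp_rot: [3.139, 0.0, 1.643]
contact_force: [-1.8, -1.7, 10.3]
grip_width: 10.0
finger_force: 30.0
[497.57386343 174.24386815 104.56087709] [-1.77714146 -1.73253287 10.33906372] [-0.22469613  0.06650925  0.00885519]
```

Home: the tip is on the floor, with 10 N reaction at TCP z 104.6. Next is the clockwise turn, which is positive about the downward tool z.

```bash
python3 -m pendant '{"dp":[[0,0,-0.0005],[0,0,-0.0005],[0,0,-0.0005],[0,0,-0.0005],[0,0,-0.0005],[0,0,-0.0005],[0,0,-0.0005],[0,0,-0.0005]],"rotation":[[0,0,0.12],[0,0,0.24],[0,0,0.36],[0,0,0.48],[0,0,0.6],[0,0,0.7],[0,0,0.8],[0,0,0.8]]}'
python3 -c "
from plant import get_obs
o=get_obs();print(o['tool_pos'],o['contact_force'],o['moment'])"
```

```text
time: 12.65
tool_pos: [497.2, 173.8, 104.6]
tcp_rot: [3.14, -0.0, 0.841]
contact_force: [-2.0, -3.1, 9.5]
grip_width: 10.1
finger_force: 30.0
[497.1741937  173.80889719 104.61729053] [-2.03463945 -3.09700137  9.53422833] [-0.66666953  0.2741596   0.12378928]
```

```bash
python3 -m pendant '{"dp":[[0,0,0],[0,0,0],[0,0,0],[0,0,0],[0,0,0],[0,0,0],[0,0,0],[0,0,0]],"rotation":[[0,0,0.12],[0,0,0.24],[0,0,0.36],[0,0,0.48],[0,0,0.6],[0,0,0.7],[0,0,0.77],[0,0,0.77]]}'
python3 -c "
from plant import get_obs
o=get_obs();print(o['tool_pos'],o['contact_force'],o['moment'],o['joint_positions'])"
```

```text
time: 13.65
tool_pos: [496.6, 174.7, 104.6]
tcp_rot: [-3.141, -0.0, 0.071]
contact_force: [-3.4, 0.8, 10.4]
grip_width: 9.9
finger_force: 30.0
[496.64990427 174.68340982 104.63510477] [-3.40728793  0.76648004 10.40215646] [0.20289743 0.6292844  0.20762731] [1.92337018e-01 4.75217861e-01 1.68716851e+00 4.77326827e-04
 9.78817698e-01 1.69192980e+00]
```

```bash
python3 -m pendant '{"dp":[[0,0,0],[0,0,0],[0,0,0]],"rotation":[[0,0,0.04],[0,0,0.04],[0,0,0.04]]}'
python3 - <<'E'
from plant import get_obs,vision
import cv2,numpy as np
o=get_obs();print(o['tool_pos'],o['contact_force'],o['moment'])
p=[vision.capture("scene")["pixels"][130:210,300:400,::-1],vision.capture("top")["pixels"][230:310,220:320,::-1]]
cv2.imwrite("pics/i.png",np.hstack([cv2.resize(c,None,fx=4,fy=4,interpolation=cv2.INTER_CUBIC) for c in p]))
E
```

```text
time: 14.02
tool_pos: [496.6, 174.9, 104.6]
tcp_rot: [-3.141, -0.0, 0.032]
contact_force: [-3.5, 1.6, 11.1]
grip_width: 10.0
finger_force: 30.0
[496.60622377 174.87364868 104.60460016] [-3.47850138  1.55709126 11.08611181] [0.30433825 0.57182501 0.15109778]
```

View pics/i.png

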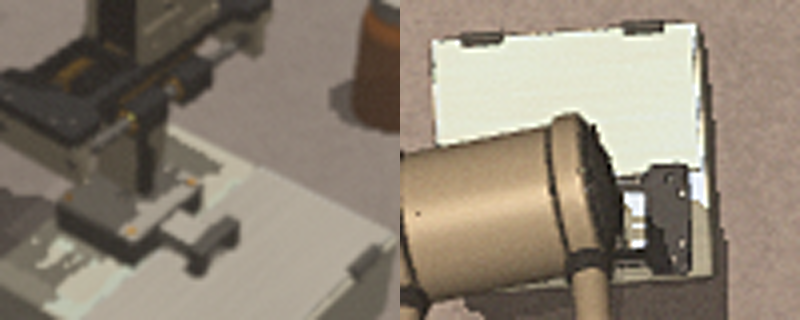

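```bash
q(){ python3 -c "
from plant import get_obs
o=get_obs();print(o['moment'][2],o['tau'][5],o['joint_positions'][5],o['grip_width'])"; }; q
python3 -m pendant '{"dp":[[0,0,0],[0,0,0]],"rotation":[[0,0,0],[0,0,0]]}' >/dev/null; q
python3 -m pendant '{"dp":[[0,0,0],[0,0,0],[0,0,0]],"rotation":[[0,0,0.04],[0,0,0.04],[0,0,0.04]]}' >/dev/null; q
python3 -m pendant '{"dp":[[0,0,0],[0,0,0]],"rotation":[[0,0,0],[0,0,0]]}' >/dev/null; q
```

```text
0.13915170593375664 0.14470505062490702 1.731151476094785 9.722654202832063
0.1460995653415219 0.14450160786509514 1.7311336181290216 9.736252202281195
0.20034354666907123 0.16092308331280947 1.771121093593773 9.71231562397713
0.1336272720247555 0.15665051992982626 1.7711537559927437 9.672516768854068
```

```bash
q(){ python3 -c "
from plant import get_obs
o=get_obs();print(o['moment'][2],o['tau'][5],o['joint_positions'][5],o['grip_width'],o['tool_pos'],o['contact_force'])"; }
python3 -m pendant '{"dp":[[0,0,0],[0,0,0],[0,0,0]],"rotation":[[0,0,0.04],[0,0,0.04],[0,0,0.04]]}' >/dev/null; q
python3 -m pendant '{"dp":[[0,0,0],[0,0,0],[0,0,0]],"rotation":[[0,0,0.04],[0,0,0.04],[0,0,0.04]]}' >/dev/null; q
python3 - <<'E'
from plant import vision
import cv2,numpy as np,pickle
q=pickle.load(open("pics/scene.pkl","rb"))["pixels"]
p=[vision.capture("scene")["pixels"],q]
cv2.imwrite("pics/j.png",np.hstack([cv2.resize(cv2.convertScaleAbs(c[165:210,325:365,::-1],alpha=a),None,fx=10,fy=10,interpolation=cv2.INTER_CUBIC) for c,a in zip(p,(1.5,1))]))
E
```

```text
0.27925866828611845 0.29421997256577015 1.8109636820383983 9.687533729680654 [496.55524855 175.03403423 104.62892837] [-3.11804249  3.24806103 10.72020028]
0.38528081931483665 0.4306348040699959 1.850686368332123 10.011584660180475 [496.63139406 175.05648412 104.605747  ] [-3.79290727  2.1459106   9.91813224]
```

View pics/j.png

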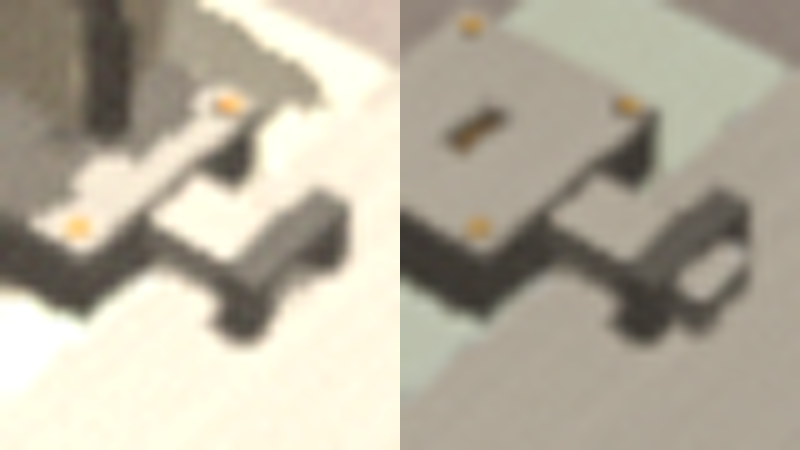

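The stop is clear: torque rises steeply beyond j6≈1.775. The bolt end, which stuck out past the staple before (crop right, about (715,270)), has drawn back. I'll ease slightly to a firm hold and check that it stays steady.

```bash
q(){ python3 -c "
from plant import get_obs
o=get_obs();print(o['time'],o['moment'][2],o['tau'][5],o['joint_positions'][5],o['grip_width'],o['contact_force'])"; }
python3 -m pendant '{"dp":[[0,0,0],[0,0,0],[0,0,0]],"rotation":[[0,0,-0.03],[0,0,-0.03],[0,0,-0.03]]}' >/dev/null; q
python3 -m pendant '{"dp":[[0,0,0],[0,0,0],[0,0,0],[0,0,0],[0,0,0],[0,0,0],[0,0,0],[0,0,0]],"rotation":[[0,0,0],[0,0,0],[0,0,0],[0,0,0],[0,0,0],[0,0,0],[0,0,0],[0,0,0]]}' >/dev/null; q
```

```text
16.175 0.24294498665597464 0.27408077381551266 1.8209401917880506 9.804433275906357 [-3.82568856  2.56548235 10.12804497]
17.175 0.28167630659658194 0.2771931141614914 1.820962374063807 9.89622908676922 [-2.91567733  2.30221379 10.58139759]
```

Steady, and well above the spring torque of 0.155 N m, so it is held against the stop. Handing in.

```bash
python3 -c "
from plant import workorder
print(workorder.close_job())"
```

```text
the job is handed in; nothing more can be done
None
```

I handed the job in at about 17 s with the broad key fully home in the safe, turned clockwise to the stop and still gripped there; the bolt looked drawn back in the last picture, the slim key was left in its slot, nothing else was touched, and no verdict came back.

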